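# Clip the pumpkin panel to the painting easel

### The arm

A 6-joint arm with a two-finger parallel gripper is mounted at the origin on the work surface. World frame = base frame: x ahead of the robot, y to its left, z up, the work surface at z = 0. Lengths are in m, angles in rad, forces in N, time in s.
With the tool pointing down it reaches from about 0.35 to 0.775 m from the base axis. Payload 5.5 kg.
Tool frame: the origin (TCP) lies midway between the tips of the shut fingers; the grasp point (between the pads) lies 19 mm behind it; z points along the fingers, y is the line along which they close (so a half turn about z gives the same grasp; the last joint's range is limited). The gripper opens to 85 mm and grips with 20 to 120 N. Pads are 22 mm wide; open, the fingers measure 114 mm over their backs; the gripper's body (76 mm by 85 mm) begins 54 mm behind the grasp point. The pads swing forward as they close: fully open they stand 13 mm farther back than shut.
Start: joints at [1.174, 0.313, 0.046, 1.304, 0, 1.431], TCP at [0.146, 0.556, 0.231] pointing down, gripper open.
Joint ranges: [-2.76, 2.76], [-0.86, 1.69], [-1.03, 1.26], [-2.2, 2.34], [-1.47, 1.5], [-3.14, 3.14]. Speed limits (rad/s): [2.57, 2.57, 3.14, 3.14, 3.14, 3.14].

### API

Orientations are given as a unit quaternion [w, x, y, z].
In Python, from workcell import env gives the robot as it stands.
- The arm moves only by the tool move_arm, never from a script. Its argument "targets" is a list of rows, each a list of 3 entries, a list of its own where there are three numbers: the shift along the tool's x, y, z in mm, then the turn, a rotation vector about the tool's x, y, z in units of 10 degrees (1.0 is 10 degrees), then the closure, from -1 (fully open) to 1 (shut). In form: [[[dx, dy, dz], [ax, ay, az], gripper], ...]. A call has 1 to 5 rows; each row is the pose to reach, as a shift and turn from the pose commanded when the call began, along the tool's axes at that moment; what a row does not reach only later rows make up. A row lasts 1/8 s, in which the tool goes at most 62.5 mm and 10.7 degrees, less where a joint would pass 70% of its speed; a pose out of reach is approached as far as the arm can. A call with a gripper value outside its range is refused whole. The fingers move at their own pace and stop on an object; "squeeze" is the grip in N (left out, the last holds). Time passes only in rows, so rows that repeat a pose let the fingers close. It gives the time, the measured TCP pose, the force, the opening and the grip force at its end, in the units of the state.
- env.get_state(): the state, without advancing time (a new reading comes with each control period).
- env.read_camera(name): name is "scene" or "top"; returns a dict with "pixels" (384x512x3 uint8, red, green, blue), "fovy" (degrees; the focal length in pixels is half the picture's height over the tangent of half this angle, whatever the lens; pixels are square), "cx", "cy" (the principal point, pixels), "dist_coeffs" ([k1, k2, p1, p2, k3] as OpenCV has them; the pictures are not rectified), "extrinsics" (4x4, takes a point from world to camera coordinates). Camera axes: x right, y up, looking along -z (the intrinsics and any distortion apply to the point x, -y, -z); pixel columns grow to the right and rows downward; lengths in m; the calibration is good to about 2 mm. A picture is of the moment at which its call begins. There is no depth.
- env.hand_in(): hands the job in; it is judged then, once.
Trained networks look in a picture, given as the dict that the camera call returned (one of the last four; its "shot" number tells which), for a name from the list of things; names that differ only in an ending like _2 or _b are one class to them, and where a whole thing is asked for, a point or a joint stands for the part that bears it (a point fixed in the world has none). Each returns a list of dicts, best first, with "confidence" (0 to 1); they miss things now and then, are a little off and sometimes report something else, mostly with a low value. They report only what shows in the picture. A call takes as long as a camera call. They do not tell look-alikes from the thing itself.
- env.spot_in(thing, picture): "centre" ([x, y, z] in m, in world coordinates, good to about 4 mm: the middle of the surface that is visible of it).
- env.regions_of(thing, picture): "mask" (384x512 bool, what is visible of it).
- env.landmark_of(thing, picture): "centre" ([x, y, z] in m, in world coordinates, good to about 4 mm: a listed point, or the origin of a listed thing).
The state is a dict: "clock": time; "joint_pos": joint angles; "qvel": joint speeds; "tau": joint torques, N m; "tcp_pos": TCP position; "orientation": TCP orientation; "wrist_force": force on the tool from outside, world axes, zero at the start; "ft_torque": the same for the moment, N m; "finger_gap": finger opening in m; "grip_force": force on a finger pad.
Only numpy, scipy, OpenCV 4.12 (cv2) and the standard library are available. Lean on these libraries where they do the work, as an engineer would, in place of code of your own. Each camera call takes 0.05 s, during which the arm holds its last target. There are 200 camera calls.

### The job

Take the orange pumpkin panel out of the rack and stand it upright on the easel's ledge, behind the front lip, centred and flat against the back-board with its face showing to the front. Then squeeze the red spring clip open and let it close on one side edge of the panel and back-board together, clip held level, on whichever side the tall bottle leaves free. Do not knock or shift the other things on the table.

Things in the scene. Friction and masses are not known exactly. Their poses are not given: they have to be found in the camera images.
- panel_mid (a point): Centre of the loose pumpkin panel: an orange board 8 mm thick (its x), 140 mm wide (y), 160 mm tall (z), 130 g, black pumpkin face on its -x side. It starts upright in one of the rack slots, square to the rack, axes as the rack's. This point is half-way up (80 mm above its lower edge), mid-thickness. Grasp it from above across its thickness, by the upper 35 mm.
- panel_face (a point): Point in the middle of the panel's painted front face, half-way up (4 mm to the -x side of panel_mid).
- panel: The same panel; origin at the centre of its lower edge.
- rack: Fixed white rack, 170 x 170 mm; origin at the centre of its underside, on the table. Three slots across it at x = -50, 0 and +50 mm, each 13 mm wide along x between guide walls that rise to 52 mm above the table; panels stand in them on a floor 12 mm above the table.
- easel: Fixed wooden easel; origin on the table, x to its back, y along its width, front (-x) towards the robot. Base x -55 to 65 mm, 170 mm wide, 20 mm high. Upright back-board x 0 to 6 mm, 140 mm wide, top 140 mm above the table. Lip x -20 to -14 mm, 100 mm wide, top 50 mm above the table: it leaves a 14 mm channel before the board, where the panel stands. A 20 mm wide rib stiffens the middle of the back.
- easel_foot (a point): Point on the easel base's upper surface (20 mm above the table) in the middle of the foot of the back-board's front face, x to the back, y along the width, z up.
- clip_grip (a point): Where to squeeze the loose red spring clip: on its centre line, midway up, between the two handles, 55 mm behind the hinge pin. x points to the jaw tips, z is the hinge axis, upright. Outer handle faces here are 54 mm apart at rest (64 mm at the ends, 20 mm farther back), 28 mm and parallel when fully squeezed. Squeezing along y opens the jaws: 13 to 17 N.
- clip_tip (a point): Middle of the clip's jaw tips: 80 mm ahead of the hinge pin (135 mm ahead of clip_grip) on the centre line, midway up. The jaw tips are black pads 20 mm long with flat faces, which meet on the centre line when closed and stand 35 mm apart when fully open; the jaw arms are up to 60 mm apart over their outsides (78 mm when fully open).
- clip: The spring clip, 160 mm long, 28 mm tall, 76 g; it starts lying flat on the cutting mat. Origin on the hinge pin at its underside, x to the jaw tips.
- clip_jaw (a joint): Angle by which each clip jaw is turned from closed: 0 closed and empty, 0.24 rad fully squeezed open. The spring closes it again; about 0.09 when closed on panel plus back-board (14 mm).
- mat: Fixed green cutting mat, 240 x 380 x 3 mm; origin at the centre of its underside.
- bottle: Tall blue bottle, 54 mm diameter, 160 mm high, standing close beside one side of the easel (in the way of a clip on that side); origin at its underside.
- tape: Cardboard tape roll, 64 mm diameter, 25 mm high, lying beside the other side of the easel; origin at its underside.
- jar_green: Paint jar, 54 mm diameter, 60 mm high, on the mat; origin at its underside.
- jar_yellow: Paint jar, 54 mm diameter, 60 mm high, on the mat; origin at its underside.
- skull: White skull ornament about 75 mm wide, 88 mm high, in front of the easel; origin at its underside.
- spare_blue: Blue panel, 8 x 140 x 125 mm high, in another rack slot; origin at its lower edge's centre.
- spare_white: White panel, 8 x 140 x 125 mm high, in another rack slot; origin at its lower edge's centre.
Mind the look-alikes: they are no part of the job. Several things have the shape of the easel; the one meant has the colours described above.

How it is judged:
On the way:
1. the panel stands upright on the easel's ledge, centred, behind the lip, face to the front, let go, with the clip not yet on it (x of panel_face in the frame of easel_foot between -0.0155 and -0.0045 m and y of panel_face in the frame of easel_foot between -0.015 and 0.015 m and z of panel_face in the frame of easel_foot between 0.076 and 0.084 m and angle between panel_mid's own z axis and vertical below 0.12 rad and contact force between each of the fingers, clip and panel below 0.2 N), for 0.2 s.
At the end, for the whole second after the job is handed in: Panel on the ledge, upright (0.05 rad), centred to 15 mm, back within 3.5 mm of the back-board, face to the front. Clip closed on panel and board (over 2 N on each), tips 8 mm or more in from a side edge, 55 to 140 mm above the table, level to 0.25 rad, along the board to 0.35 rad. Both at rest (x of panel_face in the frame of easel_foot between -0.0115 and -0.0045 m and y of panel_face in the frame of easel_foot between -0.015 and 0.015 m and z of panel_face in the frame of easel_foot between 0.077 and 0.084 m and angle between panel_mid's own z axis and vertical below 0.05 rad and contact force between clip and panel above 2 N and contact force between clip and easel above 2 N and y of clip_tip in the frame of easel_foot between -0.062 and 0.062 m and (y of clip_tip in the frame of easel_foot above 0.012 m or y of clip_tip in the frame of easel_foot below -0.012 m) and height (world z) of clip_tip between 0.055 and 0.14 m and angle between clip_tip's own z axis and vertical below 0.25 rad and value of joint clip_jaw between 0.05 and 0.13 rad and angle between the x axis of clip_tip and the y axis of easel_foot, either way round below 0.35 rad and linear speed of each of clip, panel below 0.02 m/s); the robot touches nothing.
It fails at once if the bottle, tape, a jar or the skull is shifted over 25 mm or tipped (distance of any of bottle, tape, jar_green, jar_yellow, skull from where it was at the start of the episode above 0.025 m or angle between any of bottle, tape, jar_green, jar_yellow, skull's own z axis and vertical above 0.3 rad).
It fails at once if a spare panel is shifted over 25 mm or tipped (distance of any of spare_blue, spare_white from where it was at the start of the episode above 0.025 m or angle between any of spare_blue, spare_white's own z axis and vertical above 0.3 rad).
It also fails if it takes over 66 s, if anything falls off the work surface, if the arm or the gripper's body presses on something with over 40 N, if the wrist force passes 120 N, or if a joint passes its speed limit or range.

## Working session

There is one attempt and no reset: what is moved stays moved. The work goes in short steps, Python scripts to look and compute and a tool call to move; the robot and the scene stay as the last step left them, time stands still between calls to the robot, and variables do not carry over. Pictures are saved under pics/ and viewed, at most 12 in all, crops included, and the job is handed in when it is done.

Besides the shell and the picture viewer there is one more tool, called after "Request:" in YAML: its name, and indented under it one key for each argument. move_arm: Moves the arm, as the interface text tells. Its arguments: {"type":"object","properties":{"targets":{"type":"array","items":{"type":"array"}},"squeeze":{"type":"number"}},"required":["targets"]}

```bash
mkdir -p pics; cat > h.py <<'E'
import numpy as np, cv2
from workcell import env
from scipy.spatial.transform import Rotation as R
def cam(n,save=None):
    p=env.read_camera(n)
    if save: cv2.imwrite(f'pics/{save}.png',p['pixels'][:,:,::-1])
    return p
def K(p):
    f=192/np.tan(np.radians(p['fovy'])/2)
    return np.array([[f,0,p['cx']],[0,f,p['cy']],[0,0,1.]]),np.array(p['dist_coeffs'],float)
def proj(p,X):
    E=np.array(p['extrinsics']);k,d=K(p);X=np.atleast_2d(X)
    c=(E[:3,:3]@X.T).T+E[:3,3]; c=c*[1,-1,-1]
    return cv2.projectPoints(c.reshape(-1,1,3),np.zeros(3),np.zeros(3),k,d)[0].reshape(-1,2)
def ray(p,uv,z):
    "pixels -> world points on plane z"
    E=np.array(p['extrinsics']);k,d=K(p)
    n=cv2.undistortPoints(np.array(uv,float).reshape(-1,1,2),k,d).reshape(-1,2)
    v=np.c_[n[:,0],-n[:,1],-np.ones(len(n))]@E[:3,:3]
    o=-E[:3,:3].T@E[:3,3]
    return o+v*((z-o[2])/v[:,2])[:,None]
E
cat > a.py <<'E'
from h import *
ps={n:cam(n,n+'0') for n in('scene','top')}
cv2.imwrite('pics/both.png',cv2.resize(np.hstack([ps['scene']['pixels'],ps['top']['pixels']])[:,:,::-1],(800,300),interpolation=cv2.INTER_AREA))
for t in ['panel_mid','panel_face','panel','rack','easel','easel_foot','clip_grip','clip_tip','clip','mat','bottle','tape','jar_green','jar_yellow','skull','spare_blue','spare_white']:
    for n,p in ps.items():
        print(t,n,[(np.round(r['centre'],3).tolist(),round(r['confidence'],2),proj(p,r['centre'])[0].round().astype(int).tolist()) for r in env.landmark_of(t,p)])
E
python3 a.py
```

```text
panel_mid scene [([0.443, -0.321, 0.094], 0.97, [157, 207]), ([0.434, 0.287, 0.002], 0.32, [334, 179])]
panel_mid top [([0.45, -0.32, 0.092], 0.68, [379, 196])]
panel_face scene [([0.444, -0.324, 0.091], 0.9, [156, 208])]
panel_face top [([0.442, -0.321, 0.092], 0.8, [380, 200])]
panel scene [([0.449, -0.326, -0.006], 0.54, [160, 232])]
panel top [([0.448, -0.32, 0.01], 0.97, [372, 203])]
rack scene [([0.445, -0.324, -0.001], 0.83, [160, 230])]
rack top [([0.443, -0.323, -0.0], 0.68, [372, 205])]
easel scene [([0.211, -0.366, 0.002], 0.96, [132, 187]), ([0.62, 0.02, 0.004], 0.57, [286, 236])]
easel top [([0.621, 0.018, -0.0], 0.88, [261, 135]), ([0.212, -0.367, 0.002], 0.74, [384, 289])]
easel_foot scene [([0.21, -0.365, 0.023], 0.76, [132, 182]), ([0.614, 0.019, 0.022], 0.58, [285, 231])]
easel_foot top [([0.211, -0.366, 0.019], 0.64, [385, 289]), ([0.618, 0.018, 0.022], 0.58, [261, 133])]
clip_grip scene [([0.388, 0.312, 0.015], 0.76, [334, 167])]
clip_grip top [([0.383, 0.317, 0.018], 0.98, [148, 201]), ([0.397, -0.323, 0.011], 0.65, [372, 220])]
clip_tip scene [([0.509, 0.261, 0.
[... 795 characters left out ...]
6, [102, 163])]
jar_yellow scene [([0.468, 0.142, 0.004], 0.74, [300, 195])]
jar_yellow top [([0.465, 0.141, 0.004], 0.7, [213, 181]), ([0.444, -0.318, 0.092], 0.35, [378, 199])]
skull scene [([0.418, 0.008, -0.0], 0.74, [257, 197]), ([0.484, 0.464, 0.001], 0.72, [386, 176]), ([0.512, 0.264, 0.019], 0.49, [340, 191])]
skull top [([0.419, 0.002, 0.0], 0.64, [259, 202])]
spare_blue scene [([0.388, 0.315, 0.017], 0.54, [335, 166])]
spare_blue top [([0.398, -0.321, 0.01], 0.79, [372, 220])]
spare_white scene [([0.496, -0.326, 0.009], 0.64, [163, 239])]
spare_white top [([0.497, -0.326, 0.014], 0.79, [375, 186]), ([0.418, 0.0, 0.002], 0.47, [260, 202]), ([0.441, -0.319, 0.093], 0.33, [379, 200])]
```

View pics/scene0.png

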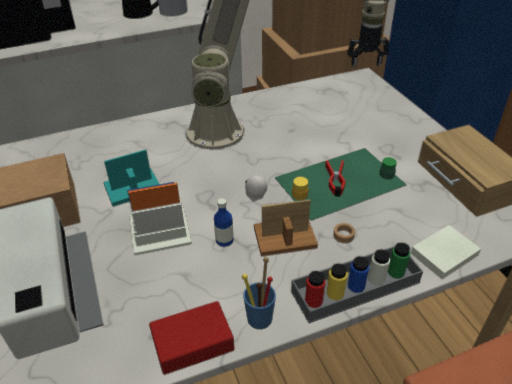

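View pics/top0.png

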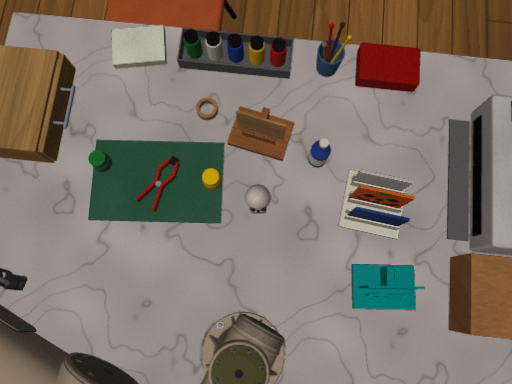

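The scene picture shows the wooden easel at (285,230), the teal look-alike at (132,185), the rack at (160,215) and the red clip at (336,180). In the top picture they are at (261,133), (385,288), (377,203) and (160,183).

Candidates (top pixels):
- **Easel:** the wooden one at (261,133) fits the description. The teal one at (385,288) is the wrong colour.
- **Panel:** the orange one at (379,197) is in the middle slot. The blue spare is at (377,216) and the white one at (381,183).
- **Clip:** there is one red clip, at (160,183).
- **Free side:** the bottle stands on the easel's -y side, so the clip goes on +y.

Next I refine the poses with silhouette fits.

```bash
cat > fit.py <<'E'
from h import *
from scipy.optimize import minimize
def box(x0,x1,y0,y1,z0,z1): return np.array([[x,y,z] for x in(x0,x1) for y in(y0,y1) for z in(z0,z1)])
EASEL=[box(-.055,.065,-.085,.085,0,.02),box(0,.006,-.07,.07,.02,.14),box(-.02,-.014,-.05,.05,.02,.05)]
RACKU=[box(-.085,.085,-.085,.085,0,.012)]
PANEL=[box(-.004,.004,-.07,.07,.052,.172)]
def place(B,q): 
    c,s=np.cos(q[2]),np.sin(q[2]); return B@np.array([[c,s,0],[-s,c,0],[0,0,1]])+[q[0],q[1],q[3] if len(q)>3 else 0]
def sil(p,shape,q,S=4):
    m=np.zeros((384*S,512*S),np.uint8)
    for B in shape:
        u=(proj(p,place(B,q))+.5)*S-.5
        cv2.fillConvexPoly(m,cv2.convexHull(np.round(u).astype(np.int32)),1)
    return cv2.resize(m.astype(np.float32),(512,384),interpolation=cv2.INTER_AREA)
def fit(ps,ms,shape,q0):
    def f(q):
        e=0
        for p,m in zip(ps,ms):
            s=sil(p,shape,q); e+=np.abs(s-m).sum()/m.sum()
        return e
    s=np.vstack([q0]+[np.array(q0)+d for d in np.diag([.008,.008,.1])])
    r=minimize(f,q0,method='Nelder-Mead',options=dict(initial_simplex=s,xatol=2e-4,fatol=1e-4))
    return r.x,r.fun
def mask(t,p,near):
    best=None
    for r in env.regions_of(t,p):
        m=np.array(r['mask']);ys,xs=np.nonzero(m)
        if len(xs) and np.hypot(xs.mean()-near[0],ys.mean()-near[1])<20: return m.astype(np.float32)
def draw(p,im,shape,q,sc,off,col):
    for B in shape:
        u=(proj(p,place(B,q))+.5-off)*sc
        for i in range(8):
            for j in range(i):
                if bin(i^j).count('1')==1: cv2.line(im,*[tuple(int(v) for v in u[k]) for k in(i,j)],col,1)
E
cat > b.py <<'E'
from fit import *
T,S=cam('top'),cam('scene')
me=[mask('easel',T,(261,133)),mask('easel',S,(285,230))]
mp=[mask('panel',T,(379,197)),mask('panel',S,(157,203))]
mr=[mask('rack',T,(377,203))]
print([m is not None and m.sum() for m in me+mp+mr])
qe={}
for lab,ps,ms in (('both',[T,S],me),('top',[T],me[:1]),('scene',[S],me[1:])):
    if all(m is not None for m in ms): qe[lab]=fit(ps,ms,EASEL,[.62,.018,-.2]); print('easel',lab,qe[lab])
qp={}
for lab,ps,ms in (('both',[T,S],mp),('top',[T],mp[:1]),('scene',[S],mp[1:])):
    if all(m is not None for m in ms): qp[lab]=fit(ps,ms,PANEL,[.446,-.322,-.1]); print('panel',lab,qp[lab])
qe=list(qe.values())[0][0];qp=list(qp.values())[0][0]
out=[]
for p in(T,S):
  for q,sh in((qe,EASEL),(qp,PANEL+RACKU)):
    c=proj(p,[[q[0],q[1],.06]])[0]; off=np.array([c[0]-50,c[1]-37]).round().astype(int)
    im=cv2.resize(p['pixels'][off[1]:off[1]+75,off[0]:off[0]+100,::-1],(400,300),interpolation=cv2.INTER_CUBIC)
    draw(p,im,sh,q,4,off,(255,255,0)); out.append(im)
cv2.imwrite('pics/crop1.png',np.vstack([np.hstack(out[:2]),np.hstack(out[2:])]))
for t in('clip_grip','clip_tip','clip'):
    for p in(T,S): print(t,[(np.round(r['centre'],4).tolist(),round(r['confidence'],2)) for r in env.landmark_of(t,p)])
print(env.get_state())
E
python3 b.py
```

```text
[np.float32(2362.0), np.float32(2693.0), np.float32(769.0), np.float32(1066.0), np.float32(1610.0)]
easel both (array([ 0.61736363,  0.01851771, -0.21508649]), np.float64(0.11676877737045288))
easel top (array([ 0.61867269,  0.02112122, -0.19307923]), np.float64(0.05517040565609932))
easel scene (array([ 0.61707963,  0.01653418, -0.1910199 ]), np.float64(0.03650668263435364))
panel both (array([ 0.44553264, -0.32096109, -0.10603395]), np.float64(0.6384642124176025))
panel top (array([ 0.44576161, -0.31733105, -0.10424227]), np.float64(0.06680754572153091))
panel scene (array([ 0.44007882, -0.32210947, -0.19199098]), np.float64(0.5238039493560791))
clip_grip [([0.382, 0.3146, 0.0187], 0.96)]
clip_grip [([0.6825, 0.1846, -0.0052], 0.57)]
clip_tip [([0.51, 0.2607, 0.0188], 0.72)]
clip_tip [([0.5128, 0.2669, 0.0192], 0.67)]
clip [([0.4379, 0.2903, 0.0003], 0.97), ([0.4441, -0.3225, 0.0023], 0.7), ([0.4847, 0.4708, 0.0034], 0.27)]
clip [([0.4344, 0.2912, -0.001], 0.76)]
{'clock': 2.45, 'joint_pos': array([1.17439080e+00, 3.13182950e-01, 4.61018784e-02, 1.30362131e+00,
       1.48980252e-05, 1.43118768e+00]), 'qvel': array([-0.00123721,  0.00265104,  0.00026394, -0.00149839,  0.0003064 ,
        0.00158206]), 'tau': array([ 2.28137484e-03, -4.80455232e+01,  2.98804647e+01,  4.51373071e-04,
        6.28722682e-05,  1.32942606e-06]), 'tcp_pos': array([0.1460633 , 0.55617307, 0.23133366]), 'orientation': array([5.25549064e-06, 1.28045931e-01, 9.91768238e-01, 4.72673840e-05]), 'wrist_force': array([ 0.44974908,  0.73690617, -1.0446494 ]), 'ft_torque': array([-0.01104888,  0.02228152,  0.00694569]), 'grip_force': 0.0, 'finger_gap': 0.08530177522986539}
```

View pics/crop1.png

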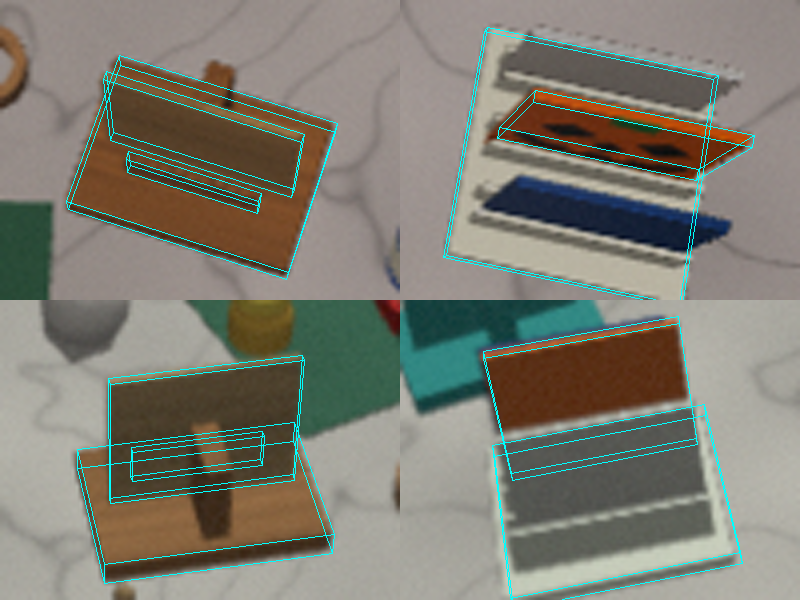

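The crop shows that the fitted wireframes lie on the wooden easel (left pair; back-board at crop (205,120)) and on the orange panel in the middle slot (right pair; crop (620,135), face with black marks towards the robot). The choice of easel and panel is confirmed.

- **Easel:** about (0.618, 0.0185), yaw -0.20
- **Panel:** about (0.4455, -0.321), yaw -0.105
- **Clip:** grip at about (0.384, 0.315), yaw about -0.41

I'm writing a planner that turns waypoints into rows.

```bash
cat > plan.py <<'E'
from h import *
def down(ang): # tool z down, tool y at world angle ang
    ty=np.array([np.cos(ang),np.sin(ang),0]);tz=np.array([0,0,-1.]);return np.c_[np.cross(ty,tz),ty,tz]
def state():
    s=env.get_state();q=np.array(s['orientation']);return np.array(s['tcp_pos']),R.from_quat(q[[1,2,3,0]]).as_matrix(),s
def plan(wps,step=.05,rot=9.,start=None):
    "wps: (x,y,z,ang); cylindrical interpolation if 5th entry is true; prints calls of 5 rows"
    p,M,s=state(); 
    if start is not None: p,M=np.array(start[:3]),down(start[3])
    rows=[];cur=np.array([*p,np.arctan2(M[1,1],M[0,1])])
    for w in wps:
        t=np.array(w[:4],float); da=np.degrees(abs(t[3]-cur[3]))
        if len(w)>4:
            c=lambda v:np.array([np.hypot(v[0],v[1]),np.arctan2(v[1],v[0]),v[2],v[3]])
            a,b=c(cur),c(t); L=np.hypot((b[1]-a[1])*max(a[0],b[0]),np.linalg.norm((b-a)[[0,2]]))
        else: L=np.linalg.norm((t-cur)[:3])
        n=max(1,int(np.ceil(max(L/step,da/rot))))
        for k in range(1,n+1):
            if len(w)>4:
                v=a+(b-a)*k/n; rows.append([v[0]*np.cos(v[1]),v[0]*np.sin(v[1]),v[2],v[3]])
            else: rows.append(cur+(t-cur)*k/n)
        cur=t
    for i in range(0,len(rows),5):
        out=[]
        for r in rows[i:i+5]:
            d=(M.T@(np.array(r[:3])-p)*1000).round(0 if len(rows)>1 else 1); rv=np.degrees(R.from_matrix(M.T@down(r[3])).as_rotvec())/10
            out.append([d.tolist(),rv.round(2).tolist()])
        print(out)
        p=p+M@np.array(out[-1][0])/1000; M=M@R.from_rotvec(np.radians(np.array(out[-1][1])*10)).as_matrix()
def show():
    p,M,s=state();print(np.round(p,4),'ang',round(float(np.arctan2(M[1,1],M[0,1])),4),'tz',M[:,2].round(3),'gap',round(s['finger_gap'],4),'F',np.round(s['wrist_force'],1),s['grip_force'],s['clock'],np.round(s['joint_pos'],2))
E
python3 -c "
from plan import *
plan([(.25,.5,.30,1.1),(.4455,-.321,.30,-.105,1)])"
```

```text
[[[-38.0, -9.0, -23.0], [0.0, -0.0, 0.41]], [[-77.0, -19.0, -46.0], [0.0, -0.0, 0.82]], [[-115.0, -28.0, -69.0], [0.0, -0.0, 1.23]], [[-162.0, -40.0, -69.0], [0.0, -0.0, 1.57]], [[-207.0, -57.0, -69.0], [0.0, -0.0, 1.92]]]
[[[-48.0, -5.0, 0.0], [0.0, -0.0, 0.34]], [[-95.0, -13.0, 0.0], [0.0, -0.0, 0.69]], [[-142.0, -26.0, 0.0], [0.0, -0.0, 1.03]], [[-187.0, -43.0, 0.0], [0.0, -0.0, 1.38]], [[-230.0, -64.0, 0.0], [0.0, -0.0, 1.72]]]
[[[-47.0, -11.0, 0.0], [0.0, -0.0, 0.35]], [[-93.0, -26.0, 0.0], [0.0, -0.0, 0.69]], [[-137.0, -45.0, 0.0], [0.0, -0.0, 1.04]], [[-179.0, -67.0, 0.0], [0.0, -0.0, 1.38]], [[-219.0, -94.0, 0.0], [0.0, -0.0, 1.73]]]
[[[-45.0, -16.0, 0.0], [0.0, -0.0, 0.34]], [[-88.0, -37.0, 0.0], [0.0, -0.0, 0.69]], [[-129.0, -62.0, 0.0], [0.0, -0.0, 1.03]], [[-168.0, -89.0, 0.0], [0.0, -0.0, 1.38]], [[-204.0, -120.0, 0.0], [0.0, -0.0, 1.72]]]
[[[-42.0, -23.0, 0.0], [0.0, -0.0, 0.35]], [[-82.0, -49.0, 0.0], [0.0, -0.0, 0.7]], [[-119.0, -79.0, 0.0], [0.0, -0.0, 1.04]]]
```

Request:
move_arm:
  targets:
    - [[-38,-9,-23],[0,0,0.41],0]
    - [[-77,-19,-46],[0,0,0.82],0]
    - [[-115,-28,-69],[0,0,1.23],0]
    - [[-162,-40,-69],[0,0,1.57],0]
    - [[-207,-57,-69],[0,0,1.92],0]

```text
clock: 3.08
tcp_pos: [0.3333, 0.448, 0.3007]
orientation: [0.0, 0.292, 0.956, 0.001]
wrist_force: [0.0, 1.1, -0.4]
finger_gap: 0.043
grip_force: 0.0
```

Request:
move_arm:
  targets:
    - [[-48,-5,0],[0,0,0.34],0]
    - [[-95,-13,0],[0,0,0.69],0]
    - [[-142,-26,0],[0,0,1.03],0]
    - [[-187,-43,0],[0,0,1.38],0]
    - [[-230,-64,0],[0,0,1.72],0]

```text
clock: 3.7
tcp_pos: [0.4879, 0.2657, 0.3002]
orientation: [0.0, 0.432, 0.902, 0.0]
wrist_force: [-0.3, -0.3, -0.8]
finger_gap: 0.0426
grip_force: 0.0
```

Request:
move_arm:
  targets:
    - [[-47,-11,0],[0,0,0.35],0]
    - [[-93,-26,0],[0,0,0.69],0]
    - [[-137,-45,0],[0,0,1.04],0]
    - [[-179,-67,0],[0,0,1.38],0]
    - [[-219,-94,0],[0,0,1.73],0]

```text
clock: 4.32
tcp_pos: [0.5517, 0.036, 0.3002]
orientation: [0.0, 0.563, 0.826, 0.0]
wrist_force: [0.5, 0.1, -0.3]
finger_gap: 0.0426
grip_force: 0.0
```

Request:
move_arm:
  targets:
    - [[-45,-16,0],[0,0,0.34],0]
    - [[-88,-37,0],[0,0,0.69],0]
    - [[-129,-62,0],[0,0,1.03],0]
    - [[-168,-89,0],[0,0,1.38],0]
    - [[-204,-120,0],[0,0,1.72],0]

```text
clock: 4.95
tcp_pos: [0.5144, -0.1979, 0.3002]
orientation: [0.0, 0.68, 0.733, 0.0]
wrist_force: [1.0, -0.1, 0.5]
finger_gap: 0.0426
grip_force: 0.0
```

Request:
move_arm:
  targets:
    - [[-42,-23,0],[0,0,0.35],0]
    - [[-82,-49,0],[0,0,0.7],0]
    - [[-119,-79,0],[0,0,1.04],0]
    - [[-119,-79,0],[0,0,1.04],0]

```text
clock: 5.45
tcp_pos: [0.4435, -0.3235, 0.3001]
orientation: [-0.0, 0.745, 0.667, -0.0]
wrist_force: [-0.6, 0.4, 0.6]
finger_gap: 0.0426
grip_force: 0.0
```

```bash
python3 -c "
from plan import *
show()
plan([(.4455,-.321,.19,-.105)])"
```

```text
[ 0.4435 -0.3235  0.3001] ang -0.11 tz [-0. -0. -1.] gap 0.0426 F [-0.6  0.4  0.6] 0.0 5.45 [-0.78  0.25  0.13  1.45 -0.    0.9 ]
[[[1.0, 1.0, 37.0], [-0.0, 0.0, -0.01]], [[2.0, 1.0, 73.0], [-0.0, 0.0, -0.02]], [[3.0, 2.0, 110.0], [-0.0, 0.0, -0.03]]]
```

Request:
move_arm:
  targets:
    - [[1,1,40],[0,0,0],0]
    - [[2,1,80],[0,0,-0.02],0]
    - [[3,2,118],[0,0,-0.03],0]
    - [[3,2,145],[0,0,-0.03],0]
    - [[3,2,158],[0,0,-0.03],0]

```text
clock: 6.08
tcp_pos: [0.4472, -0.3167, 0.1407]
orientation: [-0.001, 0.741, 0.672, 0.0]
wrist_force: [0.6, 0.4, 0.1]
finger_gap: 0.0427
grip_force: 0.0
```

Request:
move_arm:
  targets:
    - [[0,0,0],[0,0,0],1]
    - [[0,0,0],[0,0,0],1]
    - [[0,0,0],[0,0,0],1]
    - [[0,0,0],[0,0,0],1]
  squeeze: 40

```text
clock: 6.58
tcp_pos: [0.4481, -0.3187, 0.1436]
orientation: [0.001, 0.741, 0.671, 0.0]
wrist_force: [0.5, 0.9, 5.0]
finger_gap: 0.0075
grip_force: 41.8
```

```bash
python3 -c "
from plan import *
show()
p=cam('top');q=cam('scene')
for c in(p,q): print([(np.round(r['centre'],4).tolist(),round(r['confidence'],2)) for r in env.landmark_of('panel_mid',c)])
a=p['pixels'][150:250,320:440,::-1];b=q['pixels'][150:250,100:220,::-1]
cv2.imwrite('pics/g1.png',cv2.resize(np.hstack([a,b]),(800,333),interpolation=cv2.INTER_CUBIC))"
```

```text
[ 0.4481 -0.3187  0.1436] ang -0.0996 tz [ 0.002 -0.001 -1.   ] gap 0.0075 F [0.5 0.9 5. ] 41.7664110660553 6.575 [-0.76  0.3  -0.19  1.08  0.    0.91]
[]
[([0.447, -0.3203, 0.0935], 0.65), ([0.5085, 0.2627, 0.0208], 0.44)]
```

View pics/g1.png

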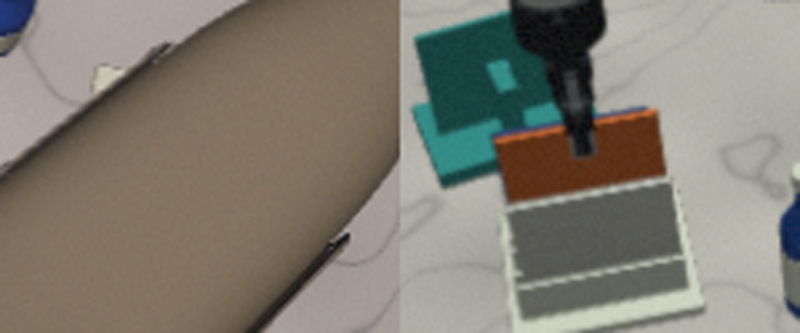

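The crop shows the fingers (crop (580,140)) on the upper edge of the orange panel at mid-width. The gap of 7.5 mm fits the panel's thickness. Now I lift it straight out.

```bash
python3 -c "
from plan import *
plan([(.448,-.319,.36,-.10),(.611,.020,.36,-.20,1)])"
```

```text
[[[-0.0, 0.0, -43.0], [0.01, 0.01, 0.0]], [[-0.0, 0.0, -87.0], [0.01, 0.01, 0.0]], [[-0.0, 0.0, -130.0], [0.01, 0.01, 0.0]], [[-0.0, 0.0, -173.0], [0.01, 0.01, 0.0]], [[-1.0, 0.0, -216.0], [0.01, 0.01, 0.0]]]
[[[33.0, 25.0, -0.0], [0.0, -0.0, 0.07]], [[67.0, 47.0, -0.0], [0.0, -0.0, 0.13]], [[104.0, 67.0, -0.0], [0.0, -0.0, 0.19]], [[142.0, 85.0, -0.0], [0.0, -0.0, 0.26]], [[182.0, 100.0, -0.0], [0.0, -0.0, 0.32]]]
[[[42.0, 9.0, -0.0], [0.0, -0.0, 0.06]], [[85.0, 16.0, -0.0], [0.0, -0.0, 0.13]], [[129.0, 19.0, -0.0], [0.0, -0.0, 0.19]], [[173.0, 19.0, -0.0], [0.0, -0.0, 0.25]]]
```

Request:
move_arm:
  targets:
    - [[0,0,-25],[0,0,0],1]
    - [[0,0,-65],[0,0,0],1]
    - [[0,0,-110],[0,0,0],1]
    - [[0,0,-165],[0,0,0],1]
    - [[0,0,-216],[0,0,0],1]

```text
clock: 7.4
tcp_pos: [0.447, -0.3181, 0.3598]
orientation: [-0.0, 0.742, 0.671, -0.0]
wrist_force: [0.6, 0.0, -1.2]
finger_gap: 0.0073
grip_force: 40.9
```

Request:
move_arm:
  targets:
    - [[33,25,0],[0,0,0.07],1]
    - [[67,47,0],[0,0,0.13],1]
    - [[104,67,0],[0,0,0.19],1]
    - [[142,85,0],[0,0,0.26],1]
    - [[182,100,0],[0,0,0.32],1]

```text
clock: 8.02
tcp_pos: [0.5655, -0.146, 0.3576]
orientation: [-0.0, 0.76, 0.65, -0.0]
wrist_force: [0.2, -0.4, -0.6]
finger_gap: 0.0077
grip_force: 40.9
```

Request:
move_arm:
  targets:
    - [[42,9,0],[0,0,0.06],1]
    - [[85,16,0],[0,0,0.13],1]
    - [[129,19,0],[0,0,0.19],1]
    - [[173,19,0],[0,0,0.25],1]
    - [[173,19,0],[0,0,0.25],1]

```text
clock: 8.65
tcp_pos: [0.6105, 0.0238, 0.3576]
orientation: [-0.001, 0.773, 0.635, -0.0]
wrist_force: [0.3, -0.4, -0.8]
finger_gap: 0.0073
grip_force: 41.0
```

```bash
python3 -c "
from plan import *
show()
plan([(.611,.020,.30,-.20)])"
```

```text
[0.6105 0.0238 0.3576] ang -0.1949 tz [-0.001  0.001 -1.   ] gap 0.0073 F [ 0.3 -0.4 -0.8] 40.950443744659424 8.65 [-0.09  0.4   0.48  1.65  0.    1.67]
[[[-2.0, 1.0, 29.0], [-0.01, -0.0, 0.01]], [[-4.0, 1.0, 58.0], [-0.01, -0.0, 0.03]]]
```

Request:
move_arm:
  targets:
    - [[-3,-2,40],[0,0,0.03],1]
    - [[-3,-2,85],[0,0,0.03],1]
    - [[-3,-2,130],[0,0,0.03],1]
    - [[-3,-2,160],[0,0,0.03],1]
    - [[-3,-2,166],[0,0,0.03],1]

```text
clock: 9.28
tcp_pos: [0.6061, 0.0176, 0.1896]
orientation: [-0.002, 0.776, 0.631, -0.002]
wrist_force: [-0.6, 0.7, -1.3]
finger_gap: 0.0078
grip_force: 40.9
```

```bash
python3 -c "
from plan import *
show()
p=cam('top');q=cam('scene')
for n in('panel_mid','panel_face','easel_foot'):
  for c in(p,q): print(n,[(np.round(r['centre'],4).tolist(),round(r['confidence'],2)) for r in env.landmark_of(n,c)])
a=p['pixels'][80:180,200:320,::-1];b=q['pixels'][160:260,225:345,::-1]
cv2.imwrite('pics/g2.png',cv2.resize(np.hstack([a,b]),(800,333),interpolation=cv2.INTER_CUBIC))"
```

```text
[0.6061 0.0176 0.1896] ang -0.2055 tz [-0.005  0.    -1.   ] gap 0.0078 F [-0.6  0.7 -1.3] 40.9065055847168 9.275 [-0.1   0.39  0.06  1.24 -0.    1.67]
panel_mid [([0.6064, 0.0136, 0.138], 0.63)]
panel_mid [([0.606, 0.0186, 0.1406], 0.7), ([0.4518, 0.3025, -0.0058], 0.42)]
panel_face [([0.5999, 0.0155, 0.1379], 0.81)]
panel_face [([0.6023, 0.0129, 0.1359], 0.88)]
easel_foot [([0.616, 0.0197, 0.0198], 0.89), ([0.2106, -0.3662, 0.0149], 0.81), ([0.4437, -0.3209, 0.0002], 0.72)]
easel_foot []
```

View pics/g2.png

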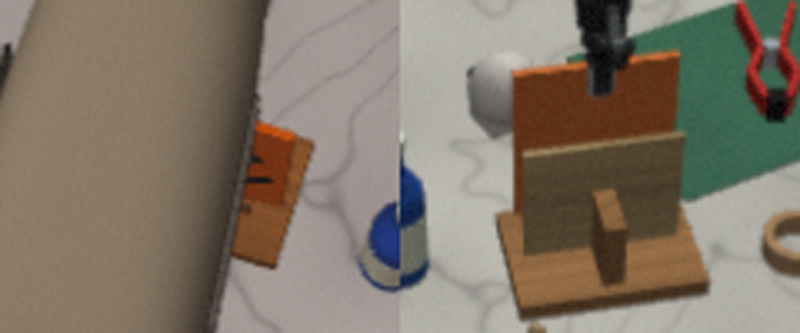

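The crop shows the panel in front of the back-board and above the lip (scene crop: panel x 513–680, board 523–685), about 4 mm too far towards -y. I shift it sideways and feel for the board.

Request:
move_arm:
  targets:
    - [[5,0,0],[0,0,0],1]
    - [[5,2,0],[0,0,0],1]
    - [[5,3,0],[0,0,0],1]
    - [[5,3,0],[0,0,0],1]

```text
clock: 10.18
tcp_pos: [0.6121, 0.0227, 0.1922]
orientation: [-0.0, 0.776, 0.631, -0.0]
wrist_force: [-0.9, 0.4, -1.8]
finger_gap: 0.0072
grip_force: 41.0
```

Request:
move_arm:
  targets:
    - [[0,1,0],[0,0,0],1]
    - [[0,2,0],[0,0,0],1]
    - [[0,2,0],[0,0,0],1]

```text
clock: 10.55
tcp_pos: [0.6139, 0.0222, 0.1922]
orientation: [-0.0, 0.776, 0.631, -0.0]
wrist_force: [-0.4, -0.3, -1.8]
finger_gap: 0.0073
grip_force: 41.0
```

Request:
move_arm:
  targets:
    - [[0,1,0],[0,0,0],1]
    - [[0,2,0],[0,0,0],1]
    - [[0,2,0],[0,0,0],1]

```text
clock: 10.92
tcp_pos: [0.6147, 0.0221, 0.192]
orientation: [-0.001, 0.775, 0.631, -0.001]
wrist_force: [-5.7, 0.5, 0.9]
finger_gap: 0.0075
grip_force: 41.3
```

Request:
move_arm:
  targets:
    - [[0,-3,0],[0,0,0],1]
    - [[0,-3,12],[0,0,0],1]
    - [[0,-3,25],[0,0,0],1]
    - [[0,-3,36],[0,0,0],1]
    - [[0,-3,36],[0,0,0],1]

```text
clock: 11.55
tcp_pos: [0.6122, 0.0224, 0.1546]
orientation: [-0.001, 0.776, 0.631, -0.001]
wrist_force: [0.5, -0.0, -2.4]
finger_gap: 0.0075
grip_force: 40.9
```

Request:
move_arm:
  targets:
    - [[0,1,0],[0,0,0],1]
    - [[0,2,0],[0,0,0],1]
    - [[0,2,2],[0,0,0],1]
    - [[0,2,4],[0,0,0],1]
    - [[0,2,4],[0,0,0],1]

```text
clock: 12.18
tcp_pos: [0.6143, 0.0224, 0.152]
orientation: [-0.001, 0.775, 0.631, -0.0]
wrist_force: [-4.9, 2.2, -1.0]
finger_gap: 0.0071
grip_force: 41.2
```

```bash
python3 -c "
from plan import *
show()"
```

```text
[0.6143 0.0224 0.152 ] ang -0.2041 tz [-0.001  0.001 -1.   ] gap 0.0071 F [-4.9  2.2 -1. ] 41.184847354888916 12.175 [-0.09  0.42  0.01  1.16  0.    1.68]
```

Request:
move_arm:
  targets:
    - [[0,0,1],[0,0,0],1]
    - [[0,0,2],[0,0,0],1]
    - [[0,0,2],[0,0,0],1]

```text
clock: 12.55
tcp_pos: [0.6144, 0.0224, 0.1516]
orientation: [-0.0, 0.775, 0.631, 0.0]
wrist_force: [-8.6, 2.2, 8.0]
finger_gap: 0.0074
grip_force: 42.3
```

Request:
move_arm:
  targets:
    - [[0,0,2],[0,0,0],0]
    - [[0,0,0],[0,0,0],0]
    - [[0,0,0],[0,0,0],0]
    - [[0,0,0],[0,0,0],0]

```text
clock: 13.05
tcp_pos: [0.6153, 0.0219, 0.1504]
orientation: [0.0, 0.776, 0.631, 0.0]
wrist_force: [-0.8, -0.3, 0.1]
finger_gap: 0.0425
grip_force: 0.0
```

Request:
move_arm:
  targets:
    - [[0,0,-25],[0,0,0],0]
    - [[0,0,-65],[0,0,0],0]
    - [[0,0,-110],[0,0,0],0]
    - [[0,0,-150],[0,0,0],0]
    - [[0,0,-170],[0,0,0],0]

```text
clock: 13.68
tcp_pos: [0.6157, 0.0219, 0.3232]
orientation: [0.001, 0.776, 0.631, 0.001]
wrist_force: [0.6, 0.1, 1.0]
finger_gap: 0.043
grip_force: 0.0
```

```bash
cat > c.py <<'E'
from plan import *
show()
q=cam('scene')
for n in('panel_mid','panel_face'):
  for c in(q,): print(n,[(np.round(r['centre'],4).tolist(),round(r['confidence'],2)) for r in env.landmark_of(n,c)])
b=q['pixels'][160:260,225:345,::-1]
cv2.imwrite('pics/g3.png',cv2.resize(b,(720,600),interpolation=cv2.INTER_CUBIC))
plan([(.46,.25,.30,1.0,1),(.384,.315,.20,1.155,1)])
E
python3 c.py
```

```text
[0.6157 0.0219 0.3232] ang -0.2045 tz [ 0.004 -0.    -1.   ] gap 0.043 F [0.6 0.1 1. ] 0.0 13.675 [-0.09  0.39  0.39  1.56  0.    1.68]
panel_mid [([0.6082, 0.0221, 0.1025], 0.57)]
panel_face [([0.6093, 0.0171, 0.1002], 0.57), ([0.6131, 0.0195, 0.1009], 0.5)]
[[[31.0, -21.0, 3.0], [0.02, -0.0, -0.86]], [[60.0, -43.0, 5.0], [0.02, 0.0, -1.73]], [[87.0, -66.0, 8.0], [0.02, 0.0, -2.59]], [[112.0, -91.0, 10.0], [0.02, 0.0, -3.45]], [[135.0, -116.0, 13.0], [0.02, 0.0, -4.31]]]
[[[34.0, -5.0, 3.0], [-0.01, 0.0, -0.87]], [[67.0, -13.0, 5.0], [-0.01, 0.0, -1.73]], [[98.0, -22.0, 8.0], [-0.01, 0.0, -2.59]], [[131.0, -30.0, 41.0], [-0.01, 0.0, -2.89]], [[163.0, -40.0, 75.0], [-0.01, 0.0, -3.18]]]
[[[32.0, 5.0, 33.0], [0.0, 0.0, -0.3]]]
```

View pics/g3.png

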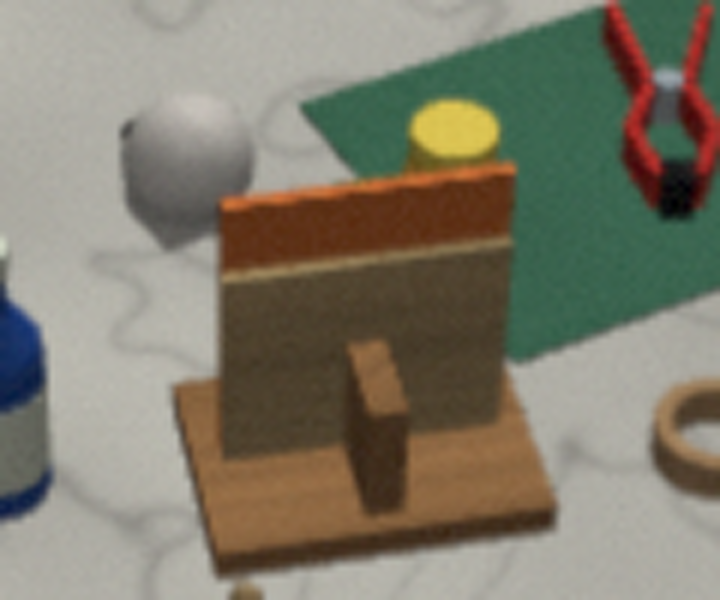

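The picture shows the panel standing on the ledge flush with the back-board: orange top at (365,190), side edges in line with the board at x 220 and 512. It is let go and centred. Next is the clip.

Request:
move_arm:
  targets:
    - [[31,-21,3],[0,0,-0.86],-1]
    - [[60,-43,5],[0,0,-1.73],-1]
    - [[87,-66,8],[0,0,-2.59],-1]
    - [[112,-91,10],[0,0,-3.45],-1]
    - [[135,-116,13],[0,0,-4.31],-1]

```text
clock: 14.45
tcp_pos: [0.5275, 0.1786, 0.3053]
orientation: [-0.001, 0.487, 0.873, -0.001]
wrist_force: [1.1, 0.7, 0.1]
finger_gap: 0.0854
grip_force: 0.0
```

Request:
move_arm:
  targets:
    - [[34,-5,3],[0,0,-0.87],-1]
    - [[67,-13,5],[0,0,-1.73],-1]
    - [[98,-22,8],[0,0,-2.59],-1]
    - [[131,-30,41],[0,0,-2.89],-1]
    - [[163,-40,75],[0,0,-3.18],-1]

```text
clock: 15.08
tcp_pos: [0.4084, 0.2965, 0.2301]
orientation: [-0.0, 0.231, 0.973, -0.0]
wrist_force: [-0.5, 0.1, -0.3]
finger_gap: 0.0853
grip_force: 0.0
```

```bash
cat > d.py <<'E'
from plan import *
show()
q=cam('scene')
for n in('clip_grip','clip_tip','clip'):
   print(n,[(np.round(r['centre'],4).tolist(),round(r['confidence'],2)) for r in env.landmark_of(n,q)])
cv2.imwrite('pics/g4.png',cv2.resize(q['pixels'][130:210,290:390,::-1],(500,400),interpolation=cv2.INTER_CUBIC))
plan([(.3845,.3145,.10,1.17),(.3845,.3145,.004,1.17)])
E
python3 d.py
```

```text
[0.4084 0.2965 0.2301] ang 1.1044 tz [-0.001 -0.    -1.   ] gap 0.0853 F [-0.5  0.1 -0.3] 0.0 15.075 [ 0.47  0.18 -0.13  1.26  0.    0.94]
clip_grip [([0.3889, 0.314, 0.015], 0.83)]
clip_tip [([0.5105, 0.2627, 0.0178], 0.62)]
clip [([0.4346, 0.2866, 0.0013], 0.87)]
[[[10.0, 2.0, 44.0], [-0.01, -0.01, -0.13]], [[20.0, 4.0, 87.0], [-0.01, -0.01, -0.25]], [[30.0, 6.0, 131.0], [-0.01, -0.01, -0.38]], [[30.0, 6.0, 179.0], [-0.01, -0.01, -0.38]], [[29.0, 6.0, 227.0], [-0.01, -0.01, -0.38]]]
```

View pics/g4.png

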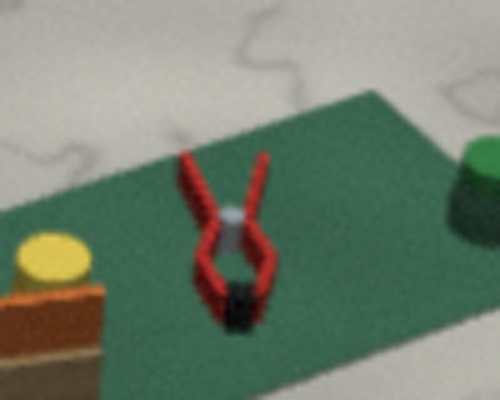

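The crop shows the clip untouched on the mat: handles up at (185,160) and (265,160), black jaw tips at (240,305). The way down is free.

Request:
move_arm:
  targets:
    - [[10,2,44],[0,0,-0.13],-1]
    - [[20,4,87],[0,0,-0.25],-1]
    - [[28,6,131],[0,0,-0.38],-1]
    - [[28,6,175],[0,0,-0.38],-1]
    - [[28,6,205],[0,0,-0.38],-1]

```text
clock: 15.9
tcp_pos: [0.3884, 0.3135, 0.0261]
orientation: [0.0, 0.2, 0.98, -0.0]
wrist_force: [0.2, 0.4, -0.0]
finger_gap: 0.0859
grip_force: 0.0
```

Request:
move_arm:
  targets:
    - [[0,0,14],[0,0,0],-1]
    - [[0,0,21],[0,0,0],-1]
    - [[0,0,21],[0,0,0],-1]

```text
clock: 16.27
tcp_pos: [0.3883, 0.3143, 0.0069]
orientation: [0.0, 0.2, 0.98, 0.0]
wrist_force: [-0.3, 0.4, -0.1]
finger_gap: 0.0851
grip_force: 0.0
```

```bash
python3 -c "
from plan import *
show()"
```

```text
[0.3883 0.3143 0.0069] ang 1.1686 tz [ 0.001  0.001 -1.   ] gap 0.0851 F [-0.3  0.4 -0.1] 0.0 16.275 [ 0.52  0.36 -0.5   0.72 -0.    0.92]
```

Request:
move_arm:
  targets:
    - [[3,0,2],[0,0,0],-1]
    - [[3,0,2],[0,0,0],1]
    - [[3,0,2],[0,0,0],1]
    - [[3,0,2],[0,0,0],1]
    - [[3,0,2],[0,0,0],1]
  squeeze: 35

```text
clock: 16.9
tcp_pos: [0.3863, 0.3161, 0.0064]
orientation: [0.002, 0.199, 0.98, 0.001]
wrist_force: [-1.4, -0.8, 13.2]
finger_gap: 0.0265
grip_force: 35.1
```

Request:
move_arm:
  targets:
    - [[0,0,0],[0,0,0],1]
    - [[0,0,0],[0,0,0],1]
    - [[0,0,0],[0,0,0],1]
    - [[0,0,0],[0,0,0],1]

```text
clock: 17.4
tcp_pos: [0.3862, 0.3161, 0.0064]
orientation: [0.002, 0.2, 0.98, 0.001]
wrist_force: [-1.5, -1.5, 13.0]
finger_gap: 0.0267
grip_force: 35.1
```

```bash
python3 -c "
from plan import *
show()
q=cam('scene')
for n in('clip_grip','clip_tip','clip'):
   print(n,[(np.round(r['centre'],4).tolist(),round(r['confidence'],2)) for r in env.landmark_of(n,q)])"
```

```text
[0.3862 0.3161 0.0064] ang 1.1691 tz [ 0.004  0.002 -1.   ] gap 0.0267 F [-1.5 -1.5 13. ] 35.10851562023163 17.4 [ 0.53  0.35 -0.5   0.71 -0.    0.93]
clip_grip [([0.3935, 0.3133, 0.013], 0.84), ([0.5628, -0.1555, -0.0003], 0.47)]
clip_tip [([0.5164, 0.2645, 0.0197], 0.74)]
clip [([0.6171, 0.019, 0.0022], 0.74), ([0.4403, 0.2907, 0.0009], 0.55)]
```

```bash
python3 -c "
from plan import *
plan([(.3855,.315,.25,1.17),(.6637,.249,.25,-.20,1)])"
```

```text
[[[-0.0, -0.0, -49.0], [0.02, 0.02, -0.0]], [[-0.0, -0.0, -97.0], [0.02, 0.02, -0.0]], [[-0.0, -0.0, -146.0], [0.02, 0.02, -0.0]], [[-0.0, -0.0, -195.0], [0.02, 0.02, -0.0]], [[-0.0, -1.0, -244.0], [0.02, 0.02, -0.01]]]
[[[-28.0, 12.0, 0.0], [-0.0, -0.0, 0.88]], [[-57.0, 22.0, 0.0], [-0.0, -0.0, 1.75]], [[-86.0, 31.0, 0.0], [-0.0, -0.0, 2.62]], [[-117.0, 38.0, 0.0], [-0.0, -0.0, 3.49]], [[-148.0, 43.0, 0.0], [-0.0, -0.0, 4.37]]]
[[[-21.0, 26.0, 0.0], [-0.01, -0.0, 0.87]], [[-43.0, 50.0, 0.0], [-0.01, -0.0, 1.74]], [[-68.0, 74.0, 0.0], [-0.01, 0.0, 2.61]], [[-94.0, 96.0, 0.0], [-0.01, 0.0, 3.48]]]
```

Request:
move_arm:
  targets:
    - [[0,0,-20],[0,0,0],1]
    - [[0,0,-60],[0,0,0],1]
    - [[0,0,-110],[0,0,0],1]
    - [[0,0,-170],[0,0,0],1]
    - [[0,0,-220],[0,0,0],1]

```text
clock: 18.23
tcp_pos: [0.3847, 0.3154, 0.227]
orientation: [0.001, 0.199, 0.98, 0.001]
wrist_force: [0.6, 1.2, -1.3]
finger_gap: 0.0262
grip_force: 35.0
```

Request:
move_arm:
  targets:
    - [[-28,12,-10],[0,0,0.88],1]
    - [[-57,22,-24],[0,0,1.75],1]
    - [[-86,31,-24],[0,0,2.62],1]
    - [[-117,38,-24],[0,0,3.49],1]
    - [[-148,43,-24],[0,0,4.37],1]

```text
clock: 18.85
tcp_pos: [0.5385, 0.2969, 0.2484]
orientation: [-0.0, 0.552, 0.834, 0.0]
wrist_force: [-0.8, 0.9, -0.9]
finger_gap: 0.0261
grip_force: 35.0
```

Request:
move_arm:
  targets:
    - [[-21,26,0],[0,0,0.87],1]
    - [[-43,50,0],[0,0,1.74],1]
    - [[-68,74,0],[0,0,2.61],1]
    - [[-94,96,0],[0,0,3.48],1]
    - [[-94,96,0],[0,0,3.48],1]

```text
clock: 19.48
tcp_pos: [0.6647, 0.247, 0.2469]
orientation: [-0.0, 0.775, 0.632, -0.0]
wrist_force: [0.5, 0.4, -1.2]
finger_gap: 0.0265
grip_force: 35.0
```

```bash
cat > e.py <<'E'
from plan import *
import sys
show()
q=cam('scene');t=cam('top')
p,M,s=state()
for n in('clip_grip','clip_tip','clip'):
  for c in(q,t):
   print(n,[(np.round(r['centre'],4).tolist(),round(r['confidence'],2),'in tool',np.round(M.T@(r['centre']-p),4).tolist()) for r in env.landmark_of(n,c)][:2])
cv2.imwrite(f'pics/{sys.argv[1]}.png',cv2.resize(np.hstack([q['pixels'][130:260,240:400,::-1],t['pixels'][60:190,140:300,::-1]]),(800,325),interpolation=cv2.INTER_CUBIC))
E
python3 e.py g5
```

```text
[0.6647 0.247  0.2469] ang -0.2036 tz [-0.001 -0.    -1.   ] gap 0.0265 F [ 0.5  0.4 -1.2] 35.03031671047211 19.475 [ 0.24  0.6   0.53  1.5  -0.    2.02]
clip_grip [([0.6692, 0.2422, 0.2562], 0.57, 'in tool', [-0.0049, 0.0076, -0.0084]), ([0.6084, 0.0235, 0.0999], 0.24, 'in tool', [-0.2313, -0.0083, 0.1479])]
clip_grip [([0.6605, 0.2445, 0.2573], 0.55, 'in tool', [-0.0044, -0.0014, -0.0095])]
clip_tip [([0.6384, 0.1148, 0.26], 0.78, 'in tool', [-0.1359, 0.0027, -0.0122]), ([0.6684, 0.2399, 0.2564], 0.41, 'in tool', [-0.0073, 0.0073, -0.0086])]
clip_tip [([0.6357, 0.1121, 0.2577], 0.69, 'in tool', [-0.1391, 0.0006, -0.0099])]
clip [([0.6529, 0.1864, 0.2406], 0.63, 'in tool', [-0.0628, 0.0027, 0.0072])]
clip [([0.6511, 0.1847, 0.2438], 0.79, 'in tool', [-0.0648, 0.0013, 0.004])]
```

View pics/g5.png

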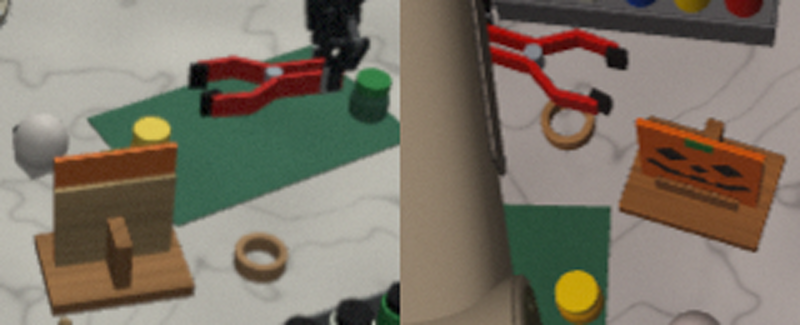

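The picture shows the clip held level with its jaws open (scene crop, tips at (200,75) and (208,103)) and the panel on the easel with its face to the front. Now down to height beside the easel.

```bash
python3 -c "
from plan import *
plan([(.6625,.250,.13,-.20),(.6625,.250,.089,-.20)])"
```

```text
[[[0.0, -0.0, 40.0], [0.0, -0.0, 0.0]], [[0.0, -0.0, 79.0], [0.0, -0.0, 0.0]], [[1.0, -0.0, 119.0], [0.0, -0.0, 0.0]], [[1.0, -0.0, 160.0], [0.0, -0.0, 0.0]]]
```

Request:
move_arm:
  targets:
    - [[0,0,40],[0,0,0],1]
    - [[0,0,79],[0,0,0],1]
    - [[1,0,119],[0,0,0],1]
    - [[1,0,150],[0,0,0],1]
    - [[1,0,158],[0,0,0],1]

```text
clock: 20.5
tcp_pos: [0.6612, 0.2495, 0.0879]
orientation: [-0.001, 0.774, 0.633, -0.002]
wrist_force: [0.1, 0.2, -0.2]
finger_gap: 0.0266
grip_force: 35.1
```

```bash
sed -i 's/^plan.*//' e.py; echo "plan([(.6525,.2015,.089,-.20)])" >> e.py; python3 e.py g6
```

```text
[0.6612 0.2495 0.0879] ang -0.2002 tz [-0.004 -0.001 -1.   ] gap 0.0266 F [ 0.1  0.2 -0.2] 35.05175292491913 20.5 [0.25 0.64 0.21 1.14 0.   2.02]
clip_grip [([0.6609, 0.2421, 0.095], 0.97, 'in tool', [-0.0078, -0.0002, -0.005]), ([0.4507, 0.303, -0.0013], 0.65, 'in tool', [0.0101, -0.2182, 0.0915])]
clip_grip [([0.6566, 0.2452, 0.0997], 0.64, 'in tool', [-0.0056, -0.0051, -0.0097])]
clip_tip [([0.6349, 0.1147, 0.1], 0.62, 'in tool', [-0.1378, -0.0003, -0.0099]), ([0.6159, 0.0185, 0.0024], 0.6, 'in tool', [-0.2358, 0.0003, 0.0877])]
clip_tip [([0.6358, 0.1125, 0.0984], 0.95, 'in tool', [-0.1398, 0.001, -0.0083])]
clip [([0.6484, 0.185, 0.0848], 0.97, 'in tool', [-0.0662, -0.0011, 0.0052]), ([0.6334, 0.1139, 0.1028], 0.24, 'in tool', [-0.1389, -0.0016, -0.0127])]
clip [([0.6492, 0.1893, 0.0849], 0.67, 'in tool', [-0.0619, -0.0012, 0.0051]), ([0.6623, 0.2477, 0.1006], 0.67, 'in tool', [-0.002, 0.0, -0.0106])]
[[[-49.7, -1.8, 2.9], [0.01, -0.01, -0.01]]]
```

View pics/g6.png

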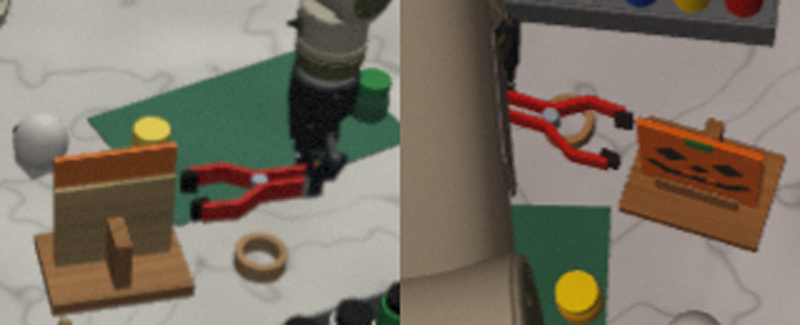

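The picture shows the open jaws (top crop, tips at (622,120) and (610,158)) straddling the line of the panel's edge at (638,145). Insert 50 mm.

Request:
move_arm:
  targets:
    - [[-10,-1,1],[0,0,0],1]
    - [[-22,-1,2],[0,0,0],1]
    - [[-34,-1,2],[0,0,0],1]
    - [[-45,-1,2],[0,0,0],1]
    - [[-50,-1,2],[0,0,0],1]

```text
clock: 21.52
tcp_pos: [0.6522, 0.1996, 0.0884]
orientation: [-0.0, 0.775, 0.632, 0.0]
wrist_force: [-0.2, -0.6, -0.6]
finger_gap: 0.0263
grip_force: 35.0
```

Request:
move_arm:
  targets:
    - [[0,0,0],[0,0,0],1]

```text
clock: 21.65
tcp_pos: [0.6523, 0.2003, 0.0884]
orientation: [-0.0, 0.775, 0.632, 0.0]
wrist_force: [0.4, -0.3, -0.6]
finger_gap: 0.0264
grip_force: 35.0
```

```bash
python3 e.py g7
```

```text
[0.6523 0.2003 0.0884] ang -0.2017 tz [ 0.  0. -1.] gap 0.0264 F [ 0.4 -0.3 -0.6] 35.03020226955414 21.65 [0.18 0.59 0.12 1.1  0.   1.95]
clip_grip [([0.6569, 0.1923, 0.0979], 0.81, 'in tool', [-0.0076, 0.0062, -0.0095]), ([0.6171, 0.0214, 0.0015], 0.72, 'in tool', [-0.183, 0.0012, 0.0868])]
clip_grip [([0.648, 0.1977, 0.0991], 0.97, 'in tool', [-0.004, -0.0036, -0.0107]), ([0.6238, 0.0651, 0.0975], 0.3, 'in tool', [-0.1388, -0.0009, -0.0091])]
clip_tip [([0.4175, 0.0039, 0.0009], 0.32, 'in tool', [-0.24, -0.1909, 0.0874])]
clip_tip [([0.6284, 0.0658, 0.101], 0.83, 'in tool', [-0.1372, 0.0035, -0.0126]), ([0.612, 0.0204, 0.0185], 0.22, 'in tool', [-0.185, -0.0036, 0.0698])]
clip [([0.6394, 0.138, 0.0825], 0.68, 'in tool', [-0.0643, -0.0002, 0.0059]), ([0.6149, 0.0183, 0.0224], 0.5, 'in tool', [-0.1865, -0.0003, 0.0659])]
clip [([0.6395, 0.1396, 0.0861], 0.61, 'in tool', [-0.0627, -0.0004, 0.0023])]
[[[0.4, 0.2, -0.8], [-0.0, -0.0, -0.0]]]
```

View pics/g7.png

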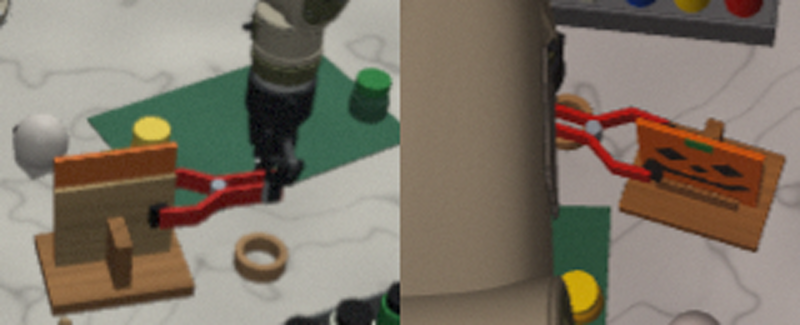

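The picture shows the jaws around the panel and board (front pad at top crop (652,170), rear pad at scene crop (157,215)), clear of the lip and rib. Let it close gently.

Request:
move_arm:
  targets:
    - [[0,0,0],[0,0,0],0.3]
    - [[0,0,0],[0,0,0],0.2]
    - [[0,0,0],[0,0,0],0.1]
    - [[0,0,0],[0,0,0],0]
    - [[0,0,0],[0,0,0],-0.1]

```text
clock: 22.68
tcp_pos: [0.6528, 0.2006, 0.0885]
orientation: [0.0, 0.774, 0.633, 0.0]
wrist_force: [1.3, -0.8, -1.0]
finger_gap: 0.0475
grip_force: 11.0
```

Request:
move_arm:
  targets:
    - [[0,0,0],[0,0,0],-0.2]
    - [[0,0,0],[0,0,0],-0.4]
    - [[0,0,0],[0,0,0],-0.7]
    - [[0,0,0],[0,0,0],-1]
    - [[0,0,0],[0,0,0],-1]

```text
clock: 23.3
tcp_pos: [0.6522, 0.2008, 0.0883]
orientation: [-0.0, 0.774, 0.633, 0.0]
wrist_force: [-0.0, -0.5, 0.1]
finger_gap: 0.0856
grip_force: 0.0
```

Request:
move_arm:
  targets:
    - [[0,0,-10],[0,0,0],-1]
    - [[0,0,-30],[0,0,0],-1]
    - [[0,0,-70],[0,0,0],-1]
    - [[0,0,-120],[0,0,0],-1]
    - [[30,0,-160],[0,0,0],-1]

```text
clock: 23.92
tcp_pos: [0.6587, 0.2288, 0.252]
orientation: [0.001, 0.775, 0.631, 0.001]
wrist_force: [1.0, 0.6, 1.0]
finger_gap: 0.0856
grip_force: 0.0
```

```bash
cat > f.py <<'E'
from fit import *
from plan import show
show()
q=cam('scene');t=cam('top')
e=np.array([.618,.0185,.02]);c,s=np.cos(-.2),np.sin(-.2);Re=np.array([[c,-s,0],[s,c,0],[0,0,1]])
for n in('clip_grip','clip_tip','clip','panel_face','panel_mid'):
  for p in(q,t): print(n,[(np.round(r['centre'],4).tolist(),round(r['confidence'],2),'easel',np.round(Re.T@(r['centre']-e),4).tolist()) for r in env.landmark_of(n,p)][:1])
cv2.imwrite('pics/g8.png',cv2.resize(np.hstack([q['pixels'][160:260,240:360,::-1],t['pixels'][80:180,180:300,::-1]]),(800,333),interpolation=cv2.INTER_CUBIC))
E
python3 f.py
```

```text
[0.6587 0.2288 0.252 ] ang -0.2039 tz [ 0.003  0.    -1.   ] gap 0.0856 F [1.  0.6 1. ] 0.0 23.925 [ 0.22  0.57  0.49  1.49 -0.    1.99]
clip_grip [([0.6566, 0.1982, 0.0992], 0.9, 'easel', [0.0021, 0.1838, 0.0792])]
clip_grip [([0.6513, 0.1993, 0.1014], 0.57, 'easel', [-0.0033, 0.1838, 0.0814])]
clip_tip [([0.6298, 0.071, 0.0998], 0.74, 'easel', [0.0011, 0.0538, 0.0798])]
clip_tip [([0.627, 0.0666, 0.1003], 0.84, 'easel', [-0.0007, 0.0489, 0.0803])]
clip [([0.6417, 0.1435, 0.0834], 0.62, 'easel', [-0.0016, 0.1272, 0.0634])]
clip [([0.6399, 0.142, 0.0854], 0.97, 'easel', [-0.0031, 0.1254, 0.0654])]
panel_face [([0.6126, 0.0163, 0.0954], 0.79, 'easel', [-0.0049, -0.0032, 0.0754])]
panel_face [([0.6082, 0.0218, 0.1014], 0.71, 'easel', [-0.0103, 0.0013, 0.0814])]
panel_mid [([0.6126, 0.0209, 0.1005], 0.97, 'easel', [-0.0058, 0.0013, 0.0805])]
panel_mid [([0.6176, 0.0205, 0.1006], 0.71, 'easel', [-0.0008, 0.0019, 0.0806])]
```

View pics/g8.png

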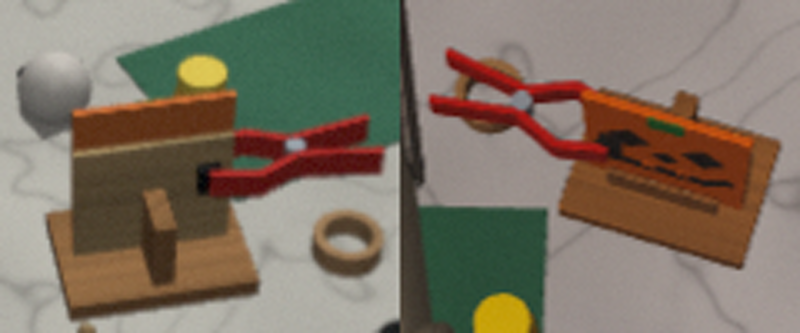

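The picture shows the clip closed level on panel and board at the +y edge (rear pad at crop (207,178), front pad at (610,147)), with the panel flush and centred and the robot clear. All measured values are within the limits, so I'm handing in.

```bash
python3 -c "
from workcell import env
print(env.hand_in())"
```

```text
the job is handed in; nothing more can be done
None
```

I handed the job in: the pumpkin panel stands flush and centred on the wooden easel, and the red clip is closed level on its free (+y) side edge. The last camera check showed everything in place, but the hand-in returned no verdict.

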